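# Refit the cover of the terminal box and lock its quarter-turn stud

### The job

Close the open terminal box: take the long cover that carries the winged stud, lift it by anything but the wing (its bow handle is meant for that), set it fully home on the box without dropping it, with its stud over the slotted bridge, and let go. Then take the wing, push the sprung stud in, turn it a quarter turn clockwise until it locks, and let it spring back. Leave the blank cover and the screwdriver where they lie.

Things in the scene. Friction and masses are not known exactly. Their poses are not given: they have to be found in the camera images.
- box: Grey terminal box fixed to the table, 180 (its x) x 110 (its y) x 60 mm high, open on top, walls 8 mm thick (opening 164 x 94 mm); origin at the centre of its underside. Two black cable glands stick out 18 mm from its +x end. Terminal blocks, up to 30 mm high, fill its -x half; the aluminium slotted bridge lies in its +x half, its top 10 mm below the rim.
- receptacle (a point): On the box, at rim height (60 mm above the table), above the middle of the slot in the bridge: 46 mm to the box's +x from its centre. The slot, 42 x 14 mm, runs along the box's y; the bridge is 9 mm thick and has a groove across its underside, along the box's x, in which the stud's cross-bar locks.
- cover: The loose long grey cover, 180 (its x) x 110 (its y) mm, plate 5 mm thick, about 0.34 kg. Origin: centre of the plate's underside, 20 mm above the table at the start, as it stands on its locating skirt (158 x 88 mm outside, 20 mm deep). Home: plate flat on the box's rim, origin 60 mm above the table over the box's centre, cover x along box x, same way round; skirt play 3 mm all round.
- cover_handle (a point): Middle of the bar of the cover's bow handle: steel bar 14 x 14 mm in section, 88 mm long along the cover's y, centre 39 mm above the plate's underside, 30 mm to the cover's -x of its centre. 27 mm of free height between plate and bar; posts 36 mm either side of the middle.
- stud: The steel stud with its wing, captive in the cover 46 mm to +x of the cover's centre; body origin on the stud's axis, level with the plate's underside when the stud is out. Its own y runs along the wing; z up.
- wing (a point): Centre of the stud's wing, on its axis: upright steel blade 60 mm long (stud's y), 14 mm thick, 26 mm tall; centre 33 mm above the plate's underside when the stud is out; it sinks with it. A cross-bar 34 x 6 x 6 mm, parallel to the wing, 11 to 17 mm below the plate's underside, enters the slot when the cover is seated.
- stud_push (a joint): How far the stud is pushed in, m: 0 out (as it starts), stop at 0.013. Spring: about 3 N at 0, 6 N at 0.005, 8.5 N at 0.009, 11 N at 0.013. On the box it must be in 0.009 or more to turn; locked it springs back to about 0.005.
- stud_turn (a joint): Turn of the stud against the cover, rad, growing clockwise seen from above: 0 wing along the cover's y (as it starts, needed for the cross-bar to enter the slot), stop at 1.6; locked at about 1.57 (wing along the cover's x). It turns easily, about 0.01 N m.
- blank: A shorter loose cover of the same make, 124 x 110 mm, with a bow handle and no stud; does not fit this box. It lies on the neighbouring table top, left of the power strip, and is not to be moved. Origin at the centre of the plate's underside.
- screwdriver: Screwdriver with an orange handle, 197 mm long, 25 mm wide, lying on the table. Not to be moved.

How it is judged:
On the way, in this order (a step that is already met when the one before it is completed fails the run):
1. the cover is home on the box, let go, its stud still out (horizontal distance between cover and box below 0.008 m and horizontal distance between stud and receptacle below 0.01 m and z of cover in the frame of box between 0.057 and 0.063 m and angle between cover's own z axis and vertical below 0.05 rad and value of joint stud_push below 0.003 m and contact force between the fingers and cover below 0.2 N), for 0.2 s.
2. the stud has been pushed right in (value of joint stud_push above 0.008 m).
At the end, for the whole second after the job is handed in: The cover lies home on the box (within 8 mm of its centre, stud within 10 mm of the receptacle, plate within 3 mm of the rim, level within 0.05 rad) and at rest; the stud is turned past 1.25 rad and has sprung back into its groove (pushed in between 3.5 and 6.8 mm) (horizontal distance between cover and box below 0.008 m and horizontal distance between stud and receptacle below 0.01 m and z of cover in the frame of box between 0.057 and 0.063 m and angle between cover's own z axis and vertical below 0.05 rad and value of joint stud_turn above 1.25 rad and value of joint stud_push between 0.0035 and 0.0068 m and linear speed of cover below 0.02 m/s); the robot touches nothing.
It fails at once if the cover is lifted by the wing (contact force between the fingers and stud above 3 N and height (world z) of cover above 0.09 m).
It fails at once if the cover is dropped from more than 30 mm above the box (height (world z) of cover above 0.09 m and contact force between the fingers and cover below 0.1 N and linear speed of cover above 0.2 m/s).
It fails at once if the blank cover is moved by more than 30 mm (distance of blank from where it was at the start of the episode above 0.03 m).
It fails at once if the screwdriver is moved by more than 30 mm (distance of screwdriver from where it was at the start of the episode above 0.03 m).
It also fails if it takes over 58 s, if anything falls off the work surface, if the arm or the gripper's body presses on something with over 40 N, if the wrist force passes 120 N, or if a joint passes its speed limit or range.

### The arm

A 6-joint arm with a two-finger parallel gripper is mounted at the origin on a cart in front of the work surface, level with it; the furniture and walls round the work are solid. World frame = base frame: x ahead of the robot, y to its left, z up, the work surface at z = 0. Lengths are in m, angles in rad, forces in N, time in s.
With the tool pointing down it reaches from about 0.35 to 0.975 m from the base axis. Payload 4.9 kg.
Tool frame: the origin (TCP) lies at the very end of the fingers, on their centre line; the grasp point (between the pads) lies 19 mm behind it (ctrl.grip_point_offset is the distance from the TCP to the grasp point, in m); z points along the fingers, y is the line along which they close (so a half turn about z gives the same grasp; the last joint's range is limited). The gripper opens to 85 mm and grips with 20 to 120 N. Pads are 22 mm wide; open, the fingers measure 114 mm over their backs; the gripper's body (76 mm by 85 mm) begins 54 mm behind the grasp point. The pads swing forward as they close: fully open they stand 13 mm farther back than shut.
Start: joints at [1.148, 0.053, 1.613, -0, 1.476, -0.119], TCP at [0.187, 0.596, 0.231] pointing down, gripper open.
Joint ranges: [-3.01, 3.01], [-1.01, 2.22], [0.06, 2.58], [-1.02, 4.17], [0.09, 2.62], [-3.14, 3.14]. Speed limits (rad/s): [2.57, 2.57, 3.14, 3.14, 3.14, 3.14].

### API

Orientations are given as a rotation vector (axis times angle).
In Python, from station import ctrl gives the robot as it stands.
- The arm moves only by the tool send_rows, never from a script. Its argument "rows" is a list of rows, each a list of 3 entries, a list of its own where there are three numbers: the finger opening in cm, from 0 to 8.54, then the shift along the tool's x, y, z in cm, then the turn about the tool's z in degrees. A call has 1 to 10 rows; each row shifts and turns the commanded pose from where the row before left it, along the tool's axes as they then stand; what a row does not reach is not made up. A row lasts 1/8 s, in which the tool goes at most 62.5 mm and 10.7 degrees, less where a joint would pass 70% of its speed; a pose out of reach is approached as far as the arm can. A call with a gripper value outside its range is refused whole. The fingers move at their own pace and stop on an object; "newtons" is the grip in N (left out, the last holds). Time passes only in rows, so rows that do not move let the fingers close. It gives the time, the measured TCP pose, the force, the opening and the grip force at its end, in the units of the state.
- ctrl.get_obs(): the state, without advancing time (a new reading comes with each control period).
- ctrl.get_image(name): name is "side" or "top"; returns a dict with "frame" (420x560x3 uint8, red, green, blue), "range_z" (420x560 float32, m along the optical axis (not along the pixel's ray), 0 where there is no reading), "fx", "fy", "cx", "cy" (pixels), "cam_to_world" (4x4, takes a point from camera to world coordinates). Camera axes: x right, y down, z forward; pixel columns grow to the right and rows downward; lengths in m; the calibration is good to about 2 mm. A picture is of the moment at which its call begins.
- ctrl.finish_job(): hands the job in; it is judged then, once.
The state is a dict: "t": time; "q": joint angles; "dq": joint speeds; "effort": joint torques, N m; "tool_pos": TCP position; "tool_rot": TCP orientation; "contact_force": force on the tool from outside, world axes, zero at the start; "wrist_torque": the same for the moment, N m; "opening": finger opening in m; "grip_force": force on a finger pad.
Only numpy, scipy, OpenCV 4.12 (cv2) and the standard library are available. Lean on these libraries where they do the work, as an engineer would, in place of code of your own. Each camera call takes 0.05 s, during which the arm holds its last target. There are 200 camera calls.

## Working session

There is one attempt and no reset: what is moved stays moved. The work goes in short steps, Python scripts to look and compute and a tool call to move; the robot and the scene stay as the last step left them, time stands still between calls to the robot, and variables do not carry over. Pictures are saved under pics/ and viewed, at most 10 in all, crops included, and the job is handed in when it is done.

Besides the shell and the picture viewer there is one more tool, called as name([rows], argument=value, ...), one row to a line, values as JSON. send_rows: Moves the arm, as the interface text tells. Its arguments: {"type":"object","properties":{"rows":{"type":"array","items":{"type":"array"}},"newtons":{"type":"number"}},"required":["rows"]}

```bash
mkdir -p pics
python3 - <<'E'
from station import ctrl
import cv2,numpy as np
o=ctrl.get_obs();print(o)
for n in("top","side"):
    d=ctrl.get_image(n);cv2.imwrite(f"pics/{n}0.png",d["frame"][:,:,::-1]);np.savez(f"pics/{n}0.npz",**d)
    print(n,d["fx"],d["cx"],d["cy"],np.round(d["cam_to_world"],3).tolist())
E
```

```text
{'t': 0.0, 'q': array([ 1.14799986e+00,  5.33498177e-02,  1.61429947e+00, -2.41853060e-05,
        1.47594391e+00, -1.19008121e-01]), 'dq': array([ 0.00086624,  0.00022952, -0.00026086,  0.0003035 , -0.00130441,
        0.00034594]), 'effort': array([ 5.89436549e-04, -3.93676078e+01, -3.70179963e+01, -2.72645548e-05,
        6.91347013e-03, -1.69813842e-05]), 'tool_pos': array([0.18671936, 0.59581711, 0.23006409]), 'tool_rot': array([-4.75275478e-01, -3.10491396e+00,  3.03747382e-03]), 'contact_force': array([-0.29608248,  0.43421088, -0.45682079]), 'wrist_torque': array([ 0.01243095, -0.03660425,  0.02191793]), 'grip_force': 0.0, 'opening': 0.08549288364389711}
top 485.6044700334445 275.0712362867303 211.68056821463682 [[-0.015, -0.992, 0.122, 0.377], [-1.0, 0.018, 0.023, -0.026], [-0.025, -0.121, -0.992, 1.626], [0.0, 0.0, 0.0, 1.0]]
side 424.3001841543571 280.0757815230896 206.7151759972582 [[0.999, -0.005, 0.032, 0.523], [-0.027, -0.676, 0.736, -0.752], [0.018, -0.737, -0.676, 0.755], [0.0, 0.0, 0.0, 1.0]]
```

View pics/top0.png

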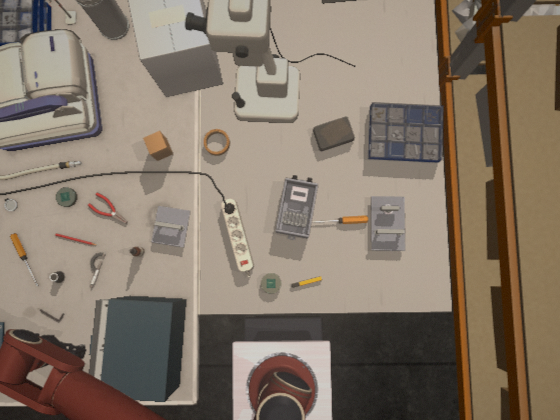

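View pics/side0.png

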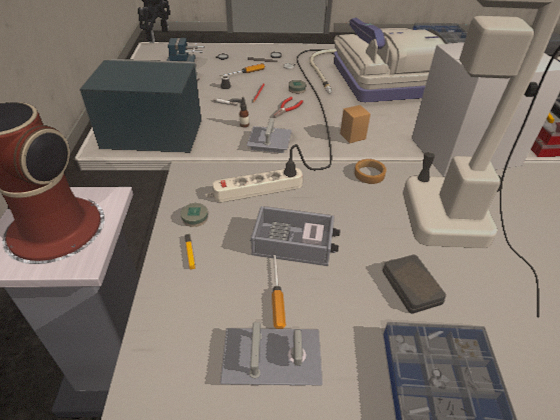

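The top view shows the box at about (297,207) with its glands pointing up (+x). The long cover is at about (388,224), with the wing nearer the top and the handle below it. The screwdriver lies between them, and the blank is at (170,227). Next I'll measure with the depth images.

```bash
cat > h.py <<'E'
import numpy as np,cv2
def pts(d):
    z=d["range_z"];v,u=np.mgrid[:z.shape[0],:z.shape[1]]
    P=np.stack([(u-d["cx"])*z/d["fx"],(v-d["cy"])*z/d["fy"],z,np.ones_like(z)],-1)@np.asarray(d["cam_to_world"]).T
    P[z==0]=np.nan
    return P[...,:3]
def rect(Q):
    (c,s,a)=cv2.minAreaRect((Q[:,:2]*1000).astype(np.float32));return np.round(c,1),np.round(s,1),round(a,2),len(Q),np.round(np.median(Q[:,2])*1000,1)
def sel(P,x0,x1,y0,y1,z0,z1):
    m=(P[...,0]>x0)&(P[...,0]<x1)&(P[...,1]>y0)&(P[...,1]<y1)&(P[...,2]>z0)&(P[...,2]<z1)
    n,l,st,_=cv2.connectedComponentsWithStats(m.astype(np.uint8),connectivity=8)
    return [P[l==i] for i in range(1,n) if st[i,4]>=12]
E
python3 - <<'E'
from h import *
for n in("top","side"):
    d=np.load(f"pics/{n}0.npz");P=pts(d);print(n)
    T=P[(np.abs(P[...,2])<.02)&(P[...,0]>.4)&(P[...,0]<.7)&(P[...,1]<.1)&(P[...,1]>-.4)];print("table",np.median(T[:,2]))
    if n=="top": print(P[207,297],P[224,388],P[232,388],P[209,388])
    for nm,b in dict(plate=(.3,.75,-.5,-.2,.017,.033),bar=(.3,.75,-.5,-.2,.038,.09),rim=(.3,.75,-.18,.05,.05,.07),driver=(.3,.75,-.23,-.0,.012,.035)).items():
        for Q in sel(P,*b): print(nm,*rect(Q))
E
python3 - <<'E'
import cv2
i=cv2.imread('pics/top0.png');cv2.imwrite('pics/c1.png',cv2.resize(i[165:275,250:420],None,fx=4.6,fy=4.6,interpolation=2))
E
```

```text
top
table -0.0009467608619844192
[ 0.59057607 -0.06272465  0.00338969] [ 0.52578455 -0.36056045  0.02461902] [ 0.49587454 -0.34984498  0.07053295] [ 0.5703509  -0.35385484  0.06670127]
plate [ 745.6 -409.3] [30.   2.4] 84.75 12 24.2
plate [ 741.8 -457.9] [41.7  2.8] 87.11 16 26.1
plate [ 530.1 -361.5] [109.3 180.5] 88.47 1517 24.0
plate [ 544.7 -246.7] [93.3 20.4] 89.81 130 20.5
bar [ 744. -451.] [96.8 11.8] 89.75 80 44.0
bar [ 747.5 -377.6] [ 3.9 30.6] 0.88 15 44.8
bar [ 573.4 -361.9] [59.1 14.4] 88.85 99 62.8
bar [ 499.5 -359.9] [87.5 13.8] 88.88 137 63.5
rim [584.3 -61.3] [109.8 180.7] 78.39 417 58.1
rim [645.2 -59.6] [26.1 17.1] 88.08 20 52.2
rim [617.4 -50.8] [16.4 13.2] 88.89 15 51.8
driver [660.9 -75.4] [91.6 13.4] 81.03 44 19.3
driver [552.1 -55.4] [75.8 51.7] 76.05 276 28.3
driver [ 544.3 -214.9] [29.7 23.9] 89.74 54 19.0
driver [341.9 -89.5] [12.4 99.7] 13.75 86 15.0
driver [340.2  -3.3] [ 3.4 29.1] 89.11 15 23.5
side
table -0.0013092436502386007
plate [ 545.6 -248.1] [18.1 95.8] 2.51 297 20.2
plate [ 531.3 -358.2] [111.7 180.2] 88.37 4773 24.0
plate [ 745.7 -419.3] [120.1   2.3] 86.08 147 24.9
bar [ 501.5 -358.7] [87.9 14.2] 87.76 392 64.5
bar [ 576.9 -360.1] [60.3 18.3] 88.5 302 63.7
bar [ 748.3 -432.3] [106.7   9.6] 86.04 257 43.8
rim [585.3 -59.1] [113.  180.5] 78.91 906 57.3
rim [644.2 -52.8] [10.  18.7] 17.23 13 50.7
rim [610.4 -81.4] [20.5  8.7] 74.22 12 50.5
driver [601. -43.] [ 73.3 144. ] 83.08 590 28.6
driver [506.9 -33.6] [48.8  1. ] 79.0 36 25.1
driver [339.6  -2.8] [ 4.8 25.6] 88.29 33 18.7
driver [633.7 -45.8] [ 5.1 13.8] 70.05 40 24.3
driver [686.1 -60.8] [14.3  4.8] 4.47 17 30.4
driver [343.1 -86.9] [ 12.  100.2] 13.47 139 13.4
driver [ 575.5 -112.3] [  6.8 177.8] 78.69 519 23.7
driver [ 677.  -108.4] [16.9  7.3] 2.29 20 32.0
driver [ 546.4 -206.5] [48.5 22.6] 79.97 115 19.2
```

View pics/c1.png

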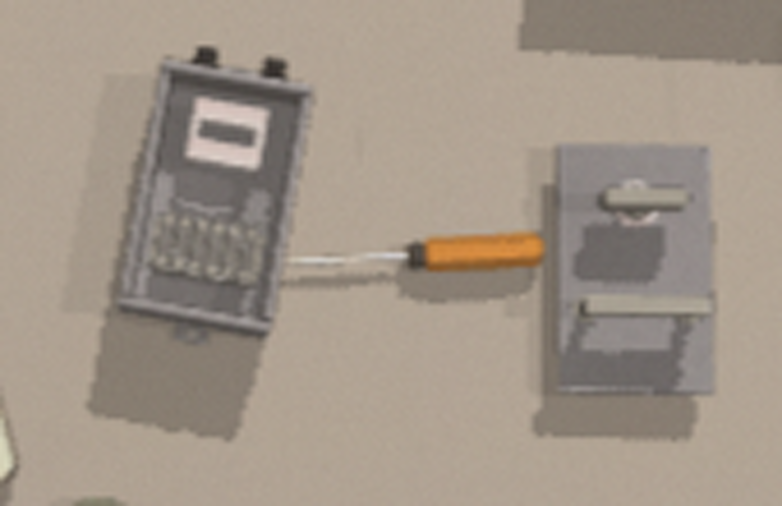

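The crop confirms it: the box slot is at crop (227,132), the cover's wing at (645,198) and the handle bar at (650,305), and both +x ends point up in the image. The cover is at (0.5305,-0.360) with yaw about -1.4°, and the box is at (0.585,-0.060) with yaw about -11.4°. The handle and stud positions match the given sizes. First I'll turn the tool while checking the path for tall objects.

send_rows([
  [8.5, [0, 0, 0], 10.5],
  [8.5, [0, 0, 0], 10.5],
  [8.5, [0, 0, 0], 10.5],
  [8.5, [0, 0, 0], 10.5],
  [8.5, [0, 0, 0], 10.5],
  [8.5, [0, 0, 0], 10.5],
  [8.5, [0, 0, 0], 10.5],
  [8.5, [0, 0, 0], 0.5],
], newtons=100)

```text
t: 1.1
tool_pos: [0.1868, 0.5961, 0.2307]
tool_rot: [2.246, 2.196, -0.002]
contact_force: [0.1, -0.5, -0.6]
opening: 0.0846
grip_force: 0.0
```

```bash
cat >> h.py <<'E'
from scipy.spatial.transform import Rotation as R
def go(o,x,y,z,yaw):
    "remaining shift in tool axes (cm, after the turn), and turn (deg)"
    M=R.from_rotvec(o["tool_rot"]).as_matrix();w=np.degrees(np.arctan2(M[1,1],M[0,1]))
    a=np.radians(yaw);ty=np.array([np.cos(a),np.sin(a),0]);tz=np.array([0,0,-1.]);tx=np.cross(ty,tz)
    dd=np.array([x,y,z])-o["tool_pos"]
    print("t",round(o["t"],2),"pos",np.round(o["tool_pos"],4),"yaw",round(w,2),"tilt",np.round(M[:2,2],4),"F",np.round(o["contact_force"],1),"open",round(o["opening"],4),"grip",round(o["grip_force"],1))
    print("turn",round(w-yaw,2),"shift",np.round(100*np.array([dd@tx,dd@ty,dd@tz]),2))
E
python3 - <<'E'
from h import *
from station import ctrl
P=pts(np.load("pics/top0.npz"))
for x0 in(.1,.2,.3,.35,.4,.45,.5,.55,.6):
    print(x0,[round(float(np.max(P[...,2],where=(abs(P[...,0]-x0-.025)<.025)&(abs(P[...,1]-y)<.05),initial=-1)),2) for y in np.arange(.6,-.41,-.1)])
go(ctrl.get_obs(),.5005,-.3592,.15,-1.4)
E
```

```text
0.1 [0.56, 0.58, 0.61, 0.61, 0.01, 0.01, 0.25, 0.01, 0.01, -0.72, -0.73]
0.2 [0.56, 0.56, 0.21, 0.21, 0.01, 0.01, 0.01, 0.01, 0.01, 0.01, 0.01]
0.3 [0.02, 0.2, 0.21, 0.01, 0.01, 0.03, 0.03, 0.02, 0.01, 0.01, 0.01]
0.35 [0.03, 0.01, 0.01, 0.01, 0.01, 0.05, 0.03, 0.02, 0.01, 0.01, 0.01]
0.4 [0.02, 0.11, 0.01, 0.01, 0.01, 0.05, 0.01, 0.01, 0.01, 0.03, 0.03]
0.45 [0.02, 0.11, 0.04, 0.04, 0.04, 0.05, 0.06, 0.06, 0.01, 0.07, 0.07]
0.5 [0.01, 0.01, 0.08, 0.08, 0.05, 0.05, 0.06, 0.07, 0.03, 0.07, 0.07]
0.55 [0.02, 0.02, 0.03, 0.04, 0.13, 0.07, 0.07, 0.07, 0.02, 0.07, 0.07]
0.6 [0.02, 0.02, 0.02, 0.01, 0.13, 0.05, 0.07, 0.07, 0.01, 0.03, 0.04]
t 1.1 pos [0.1868 0.5961 0.2307] yaw -1.31 tilt [-0.0004 -0.001 ] F [ 0.1 -0.5 -0.6] open 0.0846 grip 0.0
turn 0.09 shift [-94.73  33.69   8.07]
```

send_rows([
  [8.5, [0, 5, -3], 0],
  [8.5, [0, 5, -3], 0],
  [8.5, [0, 6, 0], 0],
  [8.5, [-2, 5.5, 0], 0],
  [8.5, [-4, 4.5, 0], 0],
  [8.5, [-5, 3.5, 0], 0],
  [8.5, [-5.5, 2, 0], 0],
  [8.5, [-6, 1, 0], 0],
  [8.5, [-6, 0, 0], 0],
  [8.5, [-6, 0, 0], 0],
])

```text
t: 2.35
tool_pos: [0.5032, 0.2415, 0.291]
tool_rot: [2.245, 2.198, -0.001]
contact_force: [1.7, -0.3, -0.2]
opening: 0.0851
grip_force: 0.0
```

send_rows([
  [8.5, [-6, 0, 0], 0],
  [8.5, [-6, 0, 0], 0],
  [8.5, [-6, 0, 0], 0],
  [8.5, [-6, 0, 0], 0],
  [8.5, [-6, 0, 0], 0],
  [8.5, [-6, 0, 0], 0],
  [8.5, [-6, 0, 0], 0],
  [8.5, [-6, 0, 0], 0],
  [8.5, [-5, 0, 0], 0],
  [8.5, [-3, 0, 0], 0],
])

```text
t: 3.6
tool_pos: [0.4889, -0.3187, 0.2908]
tool_rot: [-2.247, -2.195, 0.0]
contact_force: [0.7, 0.8, -0.8]
opening: 0.0849
grip_force: 0.0
```

Run:
```python
from h import *
from station import ctrl
go(ctrl.get_obs(),.5005,-.3592,.10,-1.4)
```

```text
t 3.6 pos [ 0.4889 -0.3187  0.2908] yaw -1.35 tilt [-0.0007  0.0004] F [ 0.7  0.8 -0.8] open 0.0849 grip 0.0
turn 0.05 shift [-4.02  1.25 19.08]
```

send_rows([
  [8.5, [-2, 0.6, 4], 0],
  [8.5, [-2, 0.6, 4], 0],
  [8.5, [0, 0, 5], 0],
  [8.5, [0, 0, 4], 0],
  [8.5, [0, 0, 2], 0],
  [8.5, [0, 0, 0], 0],
  [8.5, [0, 0, 0], 0],
])

```text
t: 4.47
tool_pos: [0.5018, -0.3576, 0.1036]
tool_rot: [2.245, 2.192, 0.0]
contact_force: [0.3, -0.0, 0.3]
opening: 0.085
grip_force: 0.0
```

Run:
```python
from h import *
from station import ctrl
go(ctrl.get_obs(),.5005,-.3592,.040,-1.4)
```

```text
t 4.47 pos [ 0.5018 -0.3576  0.1036] yaw -1.36 tilt [ 0.0027 -0.0024] F [ 0.3 -0.   0.3] open 0.085 grip 0.0
turn 0.04 shift [-0.17 -0.13  6.36]
```

send_rows([
  [8.5, [-0.1, -0.1, 2], 0],
  [8.5, [-0.1, 0, 2], 0],
  [8.5, [0, 0, 1.5], 0],
  [8.5, [0, 0, 0.8], 0],
  [8.5, [0, 0, 0], 0],
  [5, [0, 0, 0], 0],
  [3, [0, 0, 0], 0],
  [2, [0, 0, 0], 0],
  [1, [0, 0, 0], 0],
  [0.8, [0, 0, 0], 0],
])

```text
t: 5.72
tool_pos: [0.5, -0.3589, 0.039]
tool_rot: [2.248, 2.193, 0.0]
contact_force: [-0.5, -0.2, 3.9]
opening: 0.0121
grip_force: 98.1
```

send_rows([
  [0.5, [0, 0, 0], 0],
  [0.5, [0, 0, 0], 0],
  [0.5, [0, 0, 0], 0],
])

```text
t: 6.1
tool_pos: [0.5, -0.3589, 0.039]
tool_rot: [2.248, 2.193, 0.0]
contact_force: [0.1, 0.7, 4.8]
opening: 0.012
grip_force: 98.4
```

send_rows([
  [0.5, [0, 0, -0.5], 0],
  [0.5, [0, 0, -1], 0],
  [0.5, [0, 0, -2], 0],
  [0.5, [0, 0, -3], 0],
  [0.5, [0, 0, -3], 0],
  [0.5, [0, 0, -3], 0],
  [0.5, [0, 0, -1.5], 0],
  [0.5, [0, 0, -0.5], 0],
  [0.5, [0, 0, 0], 0],
])

```text
t: 7.22
tool_pos: [0.4993, -0.3583, 0.1826]
tool_rot: [-2.248, -2.193, 0.0]
contact_force: [-0.4, -0.6, -3.6]
opening: 0.0121
grip_force: 97.7
```

Run:
```python
from h import *
from station import ctrl
d=ctrl.get_image("side");cv2.imwrite("pics/s1.png",cv2.resize(d["frame"][180:400,180:420,::-1],None,fx=2.5,fy=2.5))
P=pts(d)
for Q in sel(P,.4,.65,-.43,-.28,.05,.21): 
    print(rect(Q))
    q=Q[(Q[:,1]<-.36)];
    if len(q)>50:
        pl=q
        for k in range(5):
            A=np.c_[pl[:,:2],np.ones(len(pl))];c,*_=np.linalg.lstsq(A,pl[:,2],rcond=None)
            r=q[:,2]-np.c_[q[:,:2],np.ones(len(q))]@c; pl=q[abs(r)<.004] if (abs(r)<.004).sum()>50 else pl
        print("plane",c,len(pl))
go(ctrl.get_obs(),.5005,-.3592,.040,-1.4)
```

```text
(array([ 529.6, -357.6]), array([112.6, 180.3]), 88.72, 5900, np.float64(167.5))
plane [-0.0067337   0.01003146  0.17475768] 3239
t 7.28 pos [ 0.499  -0.3581  0.1819] yaw -1.41 tilt [-0.0017  0.0016] F [-0.3  0.5 -4.8] open 0.0124 grip 97.7
turn -0.01 shift [-0.11  0.15 14.19]
```

View pics/s1.png

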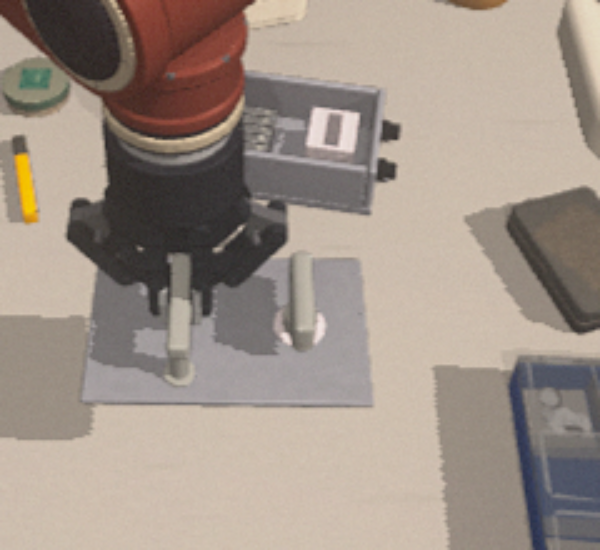

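The cover hangs level in the gripper: the fitted plane is flat within 0.01, and the plate is at crop (230,330) with the wing at (302,300). Carrying it over the box now.

send_rows([
  [0.5, [0, 0, 0], 3],
  [0.5, [0, 0, 0], 5],
  [0.5, [0, 0, 0], 1.9],
  [0.5, [2, 0, 0], 0],
  [0.5, [4, 0, 0], 0],
  [0.5, [5, 0, 0], 0],
  [0.5, [5, 0, 0], 0],
  [0.5, [5, 0, 0], 0],
  [0.5, [5, -0.2, 0], 0],
  [0.5, [3, -0.2, 0], 0],
])

```text
t: 8.52
tool_pos: [0.5522, -0.0701, 0.1829]
tool_rot: [-2.425, -1.995, -0.0]
contact_force: [-0.1, 0.0, -4.1]
opening: 0.0122
grip_force: 97.7
```

send_rows([
  [0.5, [1.5, 0, 0], 0],
  [0.5, [0.4, 0, 0], 0],
  [0.5, [0, 0, 0], 0],
  [0.5, [0, 0, 0], 0],
])

```text
t: 9.02
tool_pos: [0.5562, -0.0558, 0.1833]
tool_rot: [2.431, 1.99, -0.0]
contact_force: [0.6, 0.7, -3.2]
opening: 0.0126
grip_force: 97.6
```

Run:
```python
from h import *
from station import ctrl
go(ctrl.get_obs(),.5551,-.0539,.125,-11.3)
for n in("top","side"):
    d=ctrl.get_image(n);P=pts(d);np.savez(f"pics/{n}2.npz",**d);cv2.imwrite(f"pics/{n}2.png",d["frame"][:,:,::-1])
    for Q in sel(P,.45,.72,-.15,.04,.155,.18): print(n,rect(Q))
    for Q in sel(P,.45,.72,-.15,.04,.05,.07): print(n,"rim",rect(Q))
go(ctrl.get_obs(),.5551,-.0539,.125,-11.3)
```

```text
t 9.03 pos [ 0.5562 -0.0558  0.1833] yaw -11.38 tilt [-0.0001 -0.0003] F [ 0.6  0.7 -3.2] open 0.0126 grip 97.6
turn -0.08 shift [ 0.16 -0.15  5.83]
top (array([662.6, -79.1]), array([108.9,  33.9]), 70.18, 271, np.float64(167.3))
top (array([524.7, -47.9]), array([98.8, 57.3]), 76.7, 423, np.float64(168.4))
top rim (array([500.7, -42. ]), array([102.6,  10.4]), 77.74, 87, np.float64(58.0))
side (array([586.2, -61.1]), array([112.8, 179.8]), 78.86, 2427, np.float64(168.0))
side rim (array([585. , -60.8]), array([113. , 180.1]), 78.7, 726, np.float64(56.9))
t 9.12 pos [ 0.5562 -0.0557  0.1833] yaw -11.38 tilt [-0.0001 -0.0001] F [ 0.  -0.5 -4.1] open 0.0124 grip 97.6
turn -0.08 shift [ 0.15 -0.14  5.83]
```

send_rows([
  [0.5, [0.16, -0.15, 1], 0],
  [0.5, [0, 0, 2], 0],
  [0.5, [0, 0, 2], 0],
  [0.5, [0, 0, 1.5], 0],
  [0.5, [0, 0, 0.8], 0],
  [0.5, [0, 0, 0], 0],
  [0.5, [0, 0, 0], 0],
])

```text
t: 10.0
tool_pos: [0.5558, -0.0531, 0.1112]
tool_rot: [2.428, 1.991, 0.002]
contact_force: [0.4, 0.1, -2.9]
opening: 0.0121
grip_force: 97.6
```

Run:
```python
from h import *
from station import ctrl
d=ctrl.get_image("side");P=pts(d)
for Q in sel(P,.45,.72,-.15,.04,.088,.108): print(rect(Q))
go(ctrl.get_obs(),.5551,-.0539,.079,-11.3)
```

```text
(array([585.6, -58.8]), array([112.7, 179.9]), 78.58, 2287, np.float64(96.0))
t 10.05 pos [ 0.5559 -0.0531  0.1114] yaw -11.3 tilt [ 0.0019 -0.0005] F [ 0.3 -0.5 -3.5] open 0.0121 grip 97.6
turn -0.0 shift [-0.09 -0.06  3.24]
```

send_rows([
  [0.5, [-0.06, -0.06, 0.5], 0],
  [0.5, [0, 0, 0.5], 0],
  [0.5, [0, 0, 0.5], 0],
  [0.5, [0, 0, 0.5], 0],
  [0.5, [0, 0, 0.3], 0],
  [0.5, [0, 0, 0], 0],
])

```text
t: 10.8
tool_pos: [0.5542, -0.0534, 0.0869]
tool_rot: [-2.429, -1.991, 0.001]
contact_force: [-0.5, -0.3, -4.0]
opening: 0.0123
grip_force: 97.7
```

send_rows([
  [0.5, [0, 0, 0.3], 0],
  [0.5, [0, 0, 0.3], 0],
  [0.5, [0, 0, 0.15], 0],
  [0.5, [0, 0, 0], 0],
  [0.5, [0, 0, 0], 0],
])

```text
t: 11.42
tool_pos: [0.5545, -0.0534, 0.0799]
tool_rot: [2.429, 1.992, 0.0]
contact_force: [1.1, -0.1, -3.5]
opening: 0.0121
grip_force: 97.7
```

Run:
```python
from h import *
from station import ctrl
d=ctrl.get_image("side");P=pts(d)
for Q in sel(P,.45,.72,-.15,.04,.056,.076): print(rect(Q))
go(ctrl.get_obs(),.5551,-.0539,.079,-11.3)
```

```text
(array([585. , -59.8]), array([114.3, 182.8]), 80.11, 2335, np.float64(64.6))
t 11.47 pos [ 0.5545 -0.0534  0.0799] yaw -11.31 tilt [ 0.0002 -0.0001] F [ 0.9 -0.4 -4.5] open 0.012 grip 97.7
turn -0.01 shift [-0.03  0.07  0.09]
```

Still carrying the weight, with about 1 mm to go. Lower until it rests, then open.

send_rows([
  [0.5, [0, 0, 0.1], 0],
  [0.5, [0, 0, 0.1], 0],
  [0.5, [0, 0, 0], 0],
])

```text
t: 11.85
tool_pos: [0.5546, -0.0535, 0.079]
tool_rot: [2.429, 1.992, -0.0]
contact_force: [-4.6, 1.1, 4.9]
opening: 0.0119
grip_force: 99.0
```

send_rows([
  [1.5, [0, 0, 0], 0],
  [2.5, [0, 0, 0], 0],
  [4, [0, 0, 0], 0],
  [4, [0, 0, -1], 0],
  [4, [0, 0, -3], 0],
  [4, [0, 0, -4], 0],
  [4, [0, 0, -2], 0],
  [5, [0, 0, 0], 0],
  [5, [0, 0, 0], 0],
])

```text
t: 12.98
tool_pos: [0.5535, -0.0532, 0.1761]
tool_rot: [-2.428, -1.991, 0.002]
contact_force: [0.4, 0.1, -0.1]
opening: 0.0501
grip_force: 0.0
```

Run:
```python
from h import *
from station import ctrl
go(ctrl.get_obs(),.5546,-.0535,.079,-11.3)
for n in("top","side"):
    d=ctrl.get_image(n);P=pts(d)
    cv2.imwrite(f"pics/{n}3.png",cv2.resize(d["frame"][150:290,200:380,::-1],None,fx=3,fy=3))
    for Q in sel(P,.45,.72,-.15,.04,.055,.075): print(n,"plate",rect(Q))
    for Q in sel(P,.60,.68,-.12,.01,.085,.125): print(n,"wing",rect(Q))
```

```text
t 12.97 pos [ 0.5535 -0.0532  0.1761] yaw -11.31 tilt [-0.0024  0.0006] F [ 0.4  0.1 -0.1] open 0.0501 grip 0.0
turn -0.01 shift [-0.01  0.11  9.71]
top plate (array([668.3, -79.6]), array([105.6,  13.2]), 73.83, 73, np.float64(64.0))
top plate (array([527.8, -46.4]), array([104.1,  66.6]), 77.06, 434, np.float64(63.7))
side plate (array([585.2, -59.3]), array([112.4, 180.7]), 78.15, 2499, np.float64(63.9))
side wing (array([629.8, -68.4]), array([62.7, 14. ]), 78.49, 152, np.float64(103.5))
```

View pics/side3.png

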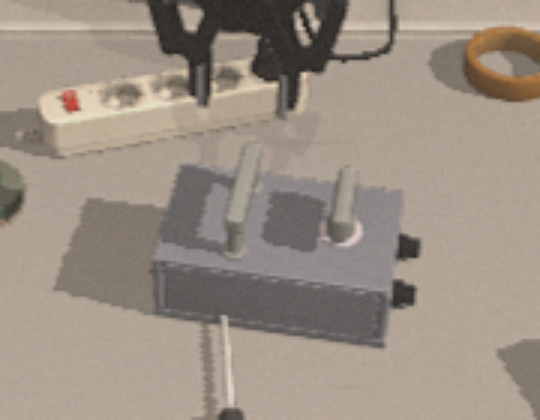

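The cover is seated: the plate top reads 64 mm, it is level and aligned, and the wing at crop (345,205) still lies along the cover's y. Moving to the wing next.

Run:
```python
from h import *
from station import ctrl
o=ctrl.get_obs();go(o,.6293,-.0684,.083,-11.3);print(o["q"])
```

```text
t 13.07 pos [ 0.5533 -0.0532  0.1756] yaw -11.31 tilt [-0.0035  0.0008] F [-0.5  0.  -0. ] open 0.0502 grip 0.0
turn -0.01 shift [-0.    7.75  9.26]
[-2.29727978e-01 -6.87888698e-02  1.82809697e+00  1.13239919e-05
  1.38585804e+00 -3.23161427e-02]
```

send_rows([
  [5, [0, 2, 0], 0],
  [5, [0, 3, 0], 0],
  [5, [0, 2, 0], 0],
  [5, [0, 0.7, 0], 0],
  [5, [0, 0, 1], 0],
  [5, [0, 0, 2], 0],
  [5, [0, 0, 1], 0],
  [5, [0, 0, 0], 0],
  [5, [0, 0, 0], 0],
])

```text
t: 14.2
tool_pos: [0.63, -0.0685, 0.1382]
tool_rot: [2.429, 1.991, 0.001]
contact_force: [0.0, -0.7, 1.1]
opening: 0.0502
grip_force: 0.0
```

Run:
```python
from h import *
from station import ctrl
go(ctrl.get_obs(),.6293,-.0684,.083,-11.3)
```

```text
t 14.2 pos [ 0.63   -0.0685  0.1382] yaw -11.31 tilt [ 0.0006 -0.0001] F [ 0.  -0.7  1.1] open 0.0502 grip 0.0
turn -0.01 shift [-0.   -0.07  5.52]
```

send_rows([
  [5, [0, -0.06, 2], 0],
  [5, [0, 0, 2], 0],
  [5, [0, 0, 1], 0],
  [5, [0, 0, 0.5], 0],
  [5, [0, 0, 0], 0],
  [3.5, [0, 0, 0], 0],
  [2.5, [0, 0, 0], 0],
  [1.8, [0, 0, 0], 0],
  [1, [0, 0, 0], 0],
  [0.5, [0, 0, 0], 0],
], newtons=60)

```text
t: 15.45
tool_pos: [0.6295, -0.0684, 0.0833]
tool_rot: [2.429, 1.992, 0.0]
contact_force: [-1.3, 0.5, 2.8]
opening: 0.0125
grip_force: 60.7
```

send_rows([
  [0.5, [0, 0, 0], 0],
  [0.5, [0, 0, 0], 0],
])

```text
t: 15.7
tool_pos: [0.6294, -0.0684, 0.083]
tool_rot: [2.429, 1.992, 0.0]
contact_force: [-1.1, 0.4, 2.4]
opening: 0.0128
grip_force: 60.7
```

Gripped. Pushing in 11.5 mm.

send_rows([
  [0.5, [0, 0, 0.3], 0],
  [0.5, [0, 0, 0.3], 0],
  [0.5, [0, 0, 0.3], 0],
  [0.5, [0, 0, 0.25], 0],
  [0.5, [0, 0, 0], 0],
  [0.5, [0, 0, 0], 0],
])

```text
t: 16.45
tool_pos: [0.6295, -0.0684, 0.0724]
tool_rot: [-2.429, -1.992, 0.0]
contact_force: [-4.1, 0.4, 8.5]
opening: 0.0127
grip_force: 61.7
```

send_rows([
  [0.5, [0, 0, 0.15], 0],
  [0.5, [0, 0, 0], 0],
  [0.5, [0, 0, 0], 0],
])

```text
t: 16.82
tool_pos: [0.6295, -0.0684, 0.0711]
tool_rot: [-2.429, -1.992, 0.0]
contact_force: [-5.6, 0.3, 9.5]
opening: 0.0128
grip_force: 61.7
```

send_rows([
  [0.5, [0, 0, 0], 5],
  [0.5, [0, 0, 0], 10],
  [0.5, [0, 0, 0], 10],
  [0.5, [0, 0, 0], 10],
  [0.5, [0, 0, 0], 10],
  [0.5, [0, 0, 0], 10],
  [0.5, [0, 0, 0], 10],
  [0.5, [0, 0, 0], 10],
  [0.5, [0, 0, 0], 10],
  [0.5, [0, 0, 0], 5],
])

```text
t: 18.08
tool_pos: [0.629, -0.0678, 0.0708]
tool_rot: [-3.125, 0.314, 0.002]
contact_force: [-6.0, 3.5, 9.3]
opening: 0.0127
grip_force: 61.8
```

Run:
```python
from h import *
from station import ctrl
o=ctrl.get_obs();go(o,.6294,-.0684,.083,-101.3);print(o["wrist_torque"])
```

```text
t 18.07 pos [ 0.629  -0.0678  0.0708] yaw -101.48 tilt [-0.0014  0.0011] F [-6.   3.5  9.3] open 0.0127 grip 61.8
turn -0.18 shift [ 0.05  0.05 -1.22]
[ 0.41879871  0.9392734  -0.02633831]
```

Turned 90° freely. Following the spring back up, then releasing.

send_rows([
  [0.5, [0, 0, -0.2], 0],
  [0.5, [0, 0, -0.2], 0],
  [0.5, [0, 0, -0.15], 0],
  [0.5, [0, 0, 0], 0],
  [0.5, [0, 0, 0], 0],
])

```text
t: 18.7
tool_pos: [0.629, -0.0678, 0.0757]
tool_rot: [-3.125, 0.309, 0.002]
contact_force: [-3.8, 2.7, 7.2]
opening: 0.0126
grip_force: 61.5
```

send_rows([
  [1.6, [0, 0, 0], 0],
  [2.5, [0, 0, 0], 0],
  [4, [0, 0, 0], 0],
  [5, [0, 0, 0], 0],
  [5, [0, 0, -1], 0],
  [5, [0, 0, -3], 0],
  [5, [0, 0, -5], 0],
  [5, [0, 0, -5], 0],
  [5, [0, 0, -4], 0],
  [5, [0, 0, -1], 0],
])

```text
t: 19.95
tool_pos: [0.631, -0.0687, 0.2704]
tool_rot: [3.125, -0.309, 0.012]
contact_force: [0.1, 0.8, -1.5]
opening: 0.05
grip_force: 0.0
```

send_rows([
  [5, [0, -3, 0], 0],
  [5, [0, -5, 0], 0],
  [5, [0, -6, 0], 0],
  [5, [0, -6, 0], 0],
  [5, [0, -4, 0], 0],
  [5, [0, -1, 0], 0],
  [5, [0, 0, 0], 0],
])

```text
t: 20.82
tool_pos: [0.6779, 0.1767, 0.264]
tool_rot: [3.125, -0.308, -0.003]
contact_force: [1.0, 0.1, -0.9]
opening: 0.0501
grip_force: 0.0
```

Run:
```python
from h import *
from station import ctrl
go(ctrl.get_obs(),.6294,-.0684,.083,-101.3)
for n in("top","side"):
    d=ctrl.get_image(n);P=pts(d)
    cv2.imwrite(f"pics/{n}4.png",cv2.resize(d["frame"][150:290,200:380,::-1],None,fx=3,fy=3))
    for Q in sel(P,.45,.72,-.15,.04,.055,.075): print(n,"plate",rect(Q))
    for Q in sel(P,.45,.70,-.12,.02,.080,.125): print(n,"wing/bar",rect(Q),np.percentile(Q[:,2],95))
```

```text
t 20.82 pos [0.6779 0.1767 0.264 ] yaw -101.27 tilt [-0.002  -0.0008] F [ 1.   0.1 -0.9] open 0.0501 grip 0.0
turn 0.03 shift [ 0.05 24.99 18.1 ]
top plate (array([584.3, -61.2]), array([110.1, 180.4]), 78.58, 1630, np.float64(64.0))
top wing/bar (array([627.5, -70.7]), array([15.1, 58.1]), 78.7, 80, np.float64(98.6)) 0.10539850336005283
top wing/bar (array([554.1, -54.8]), array([87.3, 13.6]), 78.68, 129, np.float64(104.3)) 0.11097381663407173
side plate (array([585. , -59.4]), array([112.5, 180.3]), 78.57, 2343, np.float64(63.9))
side wing/bar (array([555.3, -53.1]), array([90.6, 14.6]), 78.67, 215, np.float64(104.2)) 0.10643114375167942
side wing/bar (array([630. , -68.2]), array([18. , 59.8]), 78.48, 263, np.float64(95.1)) 0.10082362667446235
```

View pics/side4.png

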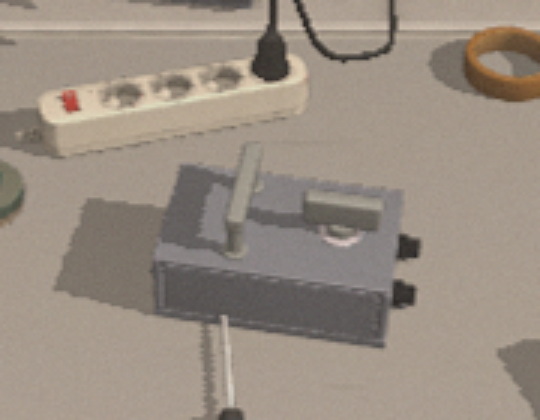

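The wing at crop (343,208) now lies along the cover's x. Its top is about 5–6 mm below the handle's, so the stud has locked and sprung back. The cover is home and the arm is clear.

```bash
python3 -c "
from station import ctrl
print(ctrl.finish_job())"
```

```text
the job is handed in; nothing more can be done
None
```

The job is handed in at about 21 s of the 58 s: the long cover is home on the box, its stud is pushed in, turned a quarter turn clockwise and sprung back about 5–6 mm in, and the arm is clear (no verdict came back).

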